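# Trip the hidden tray latch of a bench unit with a release pin

### The arm

A 7-joint arm with a two-finger parallel gripper is mounted at the origin on the work surface. World frame = base frame: x ahead of the robot, y to its left, z up, the work surface at z = 0. Lengths are in m, angles in rad, forces in N, time in s.
With the tool pointing down it reaches from about 0.4 to 0.875 m from the base axis. Payload 4.4 kg.
Tool frame: the origin (TCP) lies at the very end of the fingers, on their centre line; the grasp point (between the pads) lies 19 mm behind it; z points along the fingers, y is the line along which they close (so a half turn about z gives the same grasp; the last joint's range is limited). The gripper opens to 85 mm and grips with 20 to 120 N. Pads are 22 mm wide; open, the fingers measure 114 mm over their backs; the gripper's body (76 mm by 85 mm) begins 54 mm behind the grasp point. The pads swing forward as they close: fully open they stand 13 mm farther back than shut.
Start: joints at [-1.369, 0.628, 0.038, 1.517, -0.027, 0.996, -0.02], TCP at [0.172, 0.627, 0.231] pointing down, gripper open.
Joint ranges: [-3.06, 3.06], [-0.37, 2.12], [-1.25, 1.32], [0.18, 2.47], [-1.1, 4.24], [0.23, 1.98], [-2.94, 2.94]. Speed limits (rad/s): [2.57, 2.57, 3.14, 3.14, 3.14, 3.14, 3.14].

### API

Orientations are given as a rotation vector (axis times angle).
In Python, from rig import env gives the robot as it stands. The module is installed in compiled form; this text tells all that it offers.
- The arm moves only by the shell command python3 -m crank 'ROWS' [FORCE]. ROWS is JSON, a list of rows, each a list of 7 numbers: the shift along the tool's x, y, z normalised to -1 to 1, where 1 is 0.5 m, then the turn, a rotation vector about the tool's x, y, z normalised to -1 to 1, where 1 is pi rad, then the closure in counts, from 0 (fully open) to 255 (shut). In form: [[dx, dy, dz, rx, ry, rz, grip], ...]. A call has 1 to 12 rows; each row is the pose to reach, as a shift and turn from the pose commanded when the call began, along the tool's axes at that moment, turning the shorter way round; what a row does not reach only later rows make up. A row lasts 1/12 s, in which the tool goes at most 41.7 mm and 7.16 degrees, less where a joint would pass 70% of its speed; a pose out of reach is approached as far as the arm can. A call with a number of a shift or a turn outside -1 to 1 is refused whole. A call with a gripper value outside its range is refused whole. The fingers move at their own pace and stop on an object; FORCE is the grip in N (left out, the last holds). Time passes only in rows, so rows that repeat a pose let the fingers close. It gives the time, the measured TCP pose, the force, the opening and the grip force at its end, in the units of the state.
- env.state(): the state, without advancing time (a new reading comes with each control period).
- env.read_camera(name): name is "scene" or "side" or "wrist"; returns a dict with "color" (400x640x3 uint8, red, green, blue), "intrinsics" (3x3 intrinsics, pixels), "camera_from_world" (4x4, takes a point from world to camera coordinates). Camera axes: x right, y up, looking along -z (the intrinsics and any distortion apply to the point x, -y, -z); pixel columns grow to the right and rows downward; lengths in m; the calibration is good to about 2 mm. A picture is of the moment at which its call begins. There is no depth.
- env.close_job(): hands the job in; it is judged then, once.
Trained networks look in a picture, given as the dict that the camera call returned (one of the last four; its "shot" number tells which), for a name from the list of things; names that differ only in an ending like _2 or _b are one class to them, and where a whole thing is asked for, a point or a joint stands for the part that bears it (a point fixed in the world has none). Each returns a list of dicts, best first, with "conf" (0 to 1); they miss things now and then, are a little off and sometimes report something else, mostly with a low value. They report only what shows in the picture. A call takes as long as a camera call.
- env.search_frame(picture, thing): "box" ([left, top, width, height] as shares, 0 to 1, of the picture: columns of its width, rows of its height, round what is visible of it).
The state is a dict: "time_s": time; "joint_positions": joint angles; "joint_velocities": joint speeds; "tau": joint torques, N m; "position": TCP position; "eef_rot": TCP orientation; "force": force on the tool from outside, world axes, zero at the start; "wrist_torque": the same for the moment, N m; "gripper_width": finger opening in m; "grasp_force": force on a finger pad.
Only numpy, scipy, OpenCV 4.12 (cv2) and the standard library are available. Lean on these libraries where they do the work, as an engineer would, in place of code of your own. Each camera call takes 0.05 s, during which the arm holds its last target. There are 200 camera calls.

### The job

Take the release pin from the tool stand, feel for the access hole in the unit's cover plate and push the pin gently through it until the hidden spring latch lets go and the tray pops out. Then draw the tray fully out by its bar handle and leave the pin standing upright, fully down, in the tool stand (any free hole), pressing only gently with the pin and leaving everything else where it stands.

Things in the scene. Friction and masses are not known exactly. Their poses are not given: they have to be found in the camera images.
- unit: grey metal bench unit, fixed to the bench, 150 (x) x 170 (y) x 76 mm tall. Origin: centre of its underside; -x is its front (towards the robot), +y its left as the robot sees it, z up. On top lies a bare aluminium cover plate, 46 (x) x 80 (y) x 5 mm, with one round access hole. More than 25 N between pin and unit damages it.
- plate_mid (a point): middle of the unit's top at the height of the plate's face: unit (0, 0, 81 mm). The vertical hole, 10 mm across, lies on the unit's x = 0 line, but as the plate sits in slotted screws the hole may be anywhere from y = -14 to +14 mm of this point (not measured: see it or feel for it). The plate stays put under ordinary forces.
- latch_bar (a point): nominal middle of the top of the hidden latch bar at rest: unit (0, 0, 56 mm), 25 mm below the plate's face; the real bar is set anywhere from 7 mm higher to 7 mm lower (not measured: feel for it), and lies under the hole wherever that is. About 3 N starts it down, then 0.5 N per mm. The latch lets go 5 mm below where the bar was met (6 to 7 N); hard stop at 8 mm.
- tray_pull (a point): middle of the tray's bar handle, 11 mm thick, 101 mm long along unit y, 45 mm before the front panel, posts 40 mm either side, 55 mm above the bench. Latched: unit x = -128 mm. The tray slides along unit -x; on release a spring pops it 25 to 40 mm out, then it slides with 1 N friction to a stop 75 mm out (x = -203 mm). Panel 164 mm wide, top edge 70 mm high.
- pin: release pin: thin straight steel rod, 6 mm thick, 62 mm long, flat tip, below a black round handle 20 mm across and 55 mm tall; 50 to 80 g. Origin: the rod's tip; z points to the handle, which runs from z = 62 to 117 mm. It stands upright in the stand on its handle's shoulder. Slimmer than the screwdriver there.
- stand: wooden tool stand block, fixed, 46 (x) x 160 (y) x 66 mm tall, three vertical through holes 11 mm across at its own y = -55, 0, +55 mm (x = 0). Origin: centre of its underside. A pin fully down has its tip 4 mm above the bench. Pin and screwdriver are in the outer holes, either way round; the middle one is empty.
- driver: screwdriver standing in another hole of the stand: fat handle 28 mm across and 62 mm tall, shank 9 mm thick. Bystander. Origin: the lower end of its shank.
- spool: white spool, 44 mm across and 34 mm tall, standing on the unit's top near its rear left corner (about 45 mm behind and 55 mm to the left of the middle of the unit's top). Bystander. Origin: centre of its underside.
- meter: yellow hand multimeter lying on its back, 185 x 90 x 48 mm. Bystander. Origin: centre of its underside.
- board: loose green circuit board, 75 x 100 mm, 22 mm tall with its parts. Bystander. Origin: centre of its underside.
- jar: small amber jar with a black cap, 48 mm across, 45 mm tall. Bystander. Origin: centre of its underside.
- partsbox: open grey parts box, 90 x 120 x 30 mm. Bystander. Origin: centre of its underside.
- cutters: pair of side cutters lying down, about 130 mm long, 16 mm high. Bystander. Origin: on the bench below its pivot.

How it is judged:
By the outcome, as a careful person would: the job done as asked, in the order asked, and still so for the second after the job is handed in, with the robot touching nothing.
It also fails if it takes over 72 s, if anything falls off the work surface, if the arm or the gripper's body presses on something with over 40 N, if the wrist force passes 120 N, or if a joint passes its speed limit or range.

## Working session

There is one attempt and no reset: what is moved stays moved. The work goes in short steps, Python scripts to look and compute and a shell command to move; the robot and the scene stay as the last step left them, time stands still between calls to the robot, and variables do not carry over. Pictures are saved under pics/ and viewed, at most 10 in all, crops included, and the job is handed in when it is done.

```bash
mkdir -p pics; cat > h.py <<'E'
import numpy as np,cv2
from scipy.spatial.transform import Rotation as R
from rig import env
def P(c):
    T=np.array(c["camera_from_world"]);K=np.array(c["intrinsics"]);return T,K
def proj(c,X):
    T,K=P(c);X=np.atleast_2d(X);q=X@T[:3,:3].T+T[:3,3];q=q*[1,-1,-1];p=q@K.T;return p[:,:2]/p[:,2:]
def onz(c,uv,z):
    T,K=P(c);d=np.linalg.solve(K,np.array([uv[0],uv[1],1.]))*[1,-1,-1]
    d=T[:3,:3].T@d;o=-T[:3,:3].T@T[:3,3];return o+d*(z-o[2])/d[2]
def save(c,n,crop=None,f=1):
    im=c["color"][:,:,::-1]
    if crop: a,b,w,h=crop;im=im[b:b+h,a:a+w]
    cv2.imwrite("pics/"+n,cv2.resize(np.ascontiguousarray(im),None,fx=f,fy=f,interpolation=cv2.INTER_CUBIC))
def move(target,yaw_rv=None):
    """shift in tool axes (norm) from current measured pose to target"""
    s=env.state();Rt=R.from_rotvec(s["eef_rot"]);d=Rt.inv().apply(np.array(target)-s["position"])/.5
    return d
E
python3 - <<'E'
from h import *
s=env.state();print({k:np.round(v,3) for k,v in s.items()})
print(R.from_rotvec(s["eef_rot"]).as_matrix().round(3))
for n in ["scene","side"]:
    c=env.read_camera(n);save(c,n+"0.png")
    T,K=P(c);print(n,(-T[:3,:3].T@T[:3,3]).round(3),K[0,0],c.keys())
    for t in ["unit","plate_mid","tray_pull","pin","stand","driver","spool","meter","board","jar","partsbox","cutters"]:
        r=env.search_frame(c,t)[:2]
        print(t,[(np.round(np.array(q["box"])*[640,400,640,400]).tolist(),round(q["conf"],2)) for q in r])
E
```

```text
{'time_s': np.float64(0.0), 'joint_positions': array([-1.369,  0.629,  0.038,  1.518, -0.027,  0.996, -0.02 ]), 'joint_velocities': array([ 0.001, -0.   , -0.001,  0.   , -0.   , -0.   , -0.   ]), 'tau': array([ 0.0000e+00, -5.6341e+01,  1.2270e+00, -1.9343e+01,  1.1000e-02,
        1.1000e-02,  0.0000e+00]), 'position': array([0.172, 0.626, 0.23 ]), 'eef_rot': array([-4.190e-01, -3.113e+00,  3.000e-03]), 'force': array([ 0.251, -0.161,  0.62 ]), 'wrist_torque': array([-0.068,  0.01 ,  0.003]), 'grasp_force': np.float64(0.0), 'gripper_width': np.float64(0.085)}
[[-0.964  0.265 -0.001]
 [ 0.265  0.964 -0.002]
 [-0.    -0.002 -1.   ]]
scene [ 1.053 -0.413  0.774] 402.1436836864529 dict_keys(['color', 'intrinsics', 'camera_from_world', 'shot'])
unit [([334.0, 181.0, 103.0, 88.0], 0.71), ([372.0, 127.0, 70.0, 34.0], 0.48)]
plate_mid [([331.0, 178.0, 101.0, 91.0], 0.82), ([270.0, 294.0, 57.0, 50.0], 0.74)]
tray_pull [([332.0, 181.0, 34.0, 47.0], 0.66), ([230.0, 216.0, 11.0, 17.0], 0.65)]
pin [([229.0, 214.0, 11.0, 24.0], 0.47)]
stand [([185.0, 223.0, 68.0, 72.0], 0.96)]
driver [([229.0, 2
[... 289 characters left out ...]
17.0, 141.0, 43.0, 7.0], 0.63)]
side [-0.173 -0.846  1.23 ] 516.2646141361705 dict_keys(['color', 'intrinsics', 'camera_from_world', 'shot'])
unit [([285.0, 150.0, 73.0, 56.0], 0.7), ([376.0, 253.0, 15.0, 26.0], 0.64)]
plate_mid [([289.0, 152.0, 69.0, 55.0], 0.75)]
tray_pull [([288.0, 170.0, 38.0, 33.0], 0.68)]
pin [([347.0, 237.0, 6.0, 15.0], 0.52)]
stand []
driver [([379.0, 253.0, 7.0, 22.0], 0.63)]
spool [([315.0, 143.0, 8.0, 12.0], 0.55)]
meter [([203.0, 140.0, 43.0, 42.0], 0.75)]
board [([383.0, 212.0, 37.0, 32.0], 0.74)]
jar [([422.0, 258.0, 20.0, 17.0], 0.68), ([383.0, 213.0, 36.0, 29.0], 0.43)]
partsbox [([255.0, 130.0, 45.0, 29.0], 0.81)]
cutters [([211.0, 191.0, 12.0, 33.0], 0.71)]
```

```bash
python3 - <<'E'
import cv2,numpy as np
a=cv2.imread("pics/scene0.png")[110:380,170:490];b=cv2.imread("pics/side0.png")[120:290,190:450]
cv2.imwrite("pics/s1.png",cv2.resize(a,None,fx=2.2,fy=2.2,interpolation=cv2.INTER_CUBIC));cv2.imwrite("pics/s2.png",cv2.resize(b,None,fx=3,fy=3,interpolation=cv2.INTER_CUBIC))
E
```

```text
(no output)
```

View pics/s1.png

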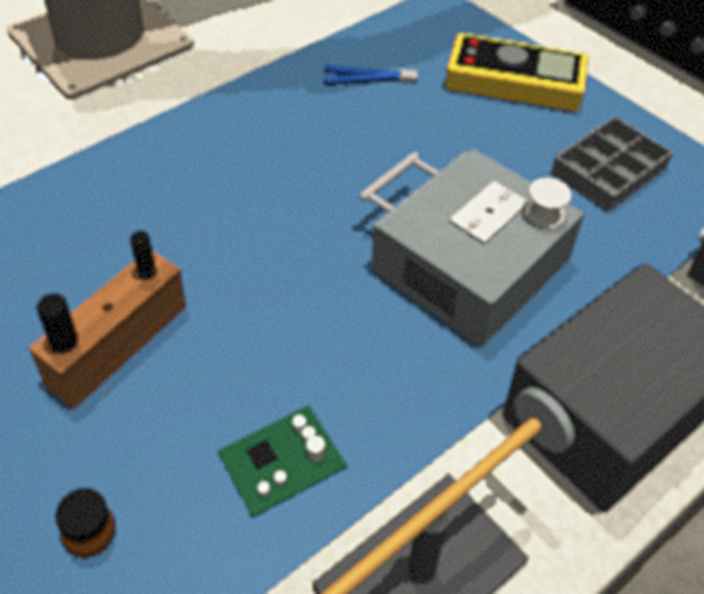

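View pics/s2.png

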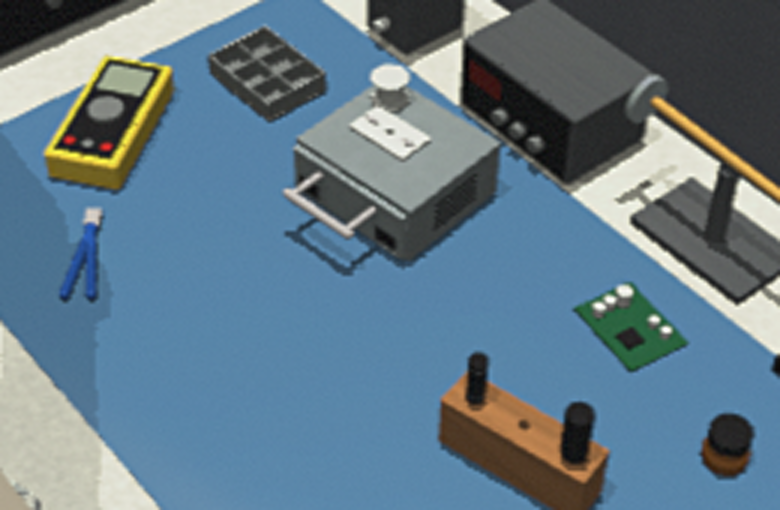

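```bash
python3 - <<'E'
from h import *
c=env.read_camera("scene");d=env.read_camera("side")
f=lambda u,v:(170+u/2.2,110+v/2.2)
g=lambda u,v:(190+u/3,120+v/3)
for n,cam,p,z in [("pin top",c,f(139,236),.121),("pin topS",d,g(478,357),.121),("mid",c,f(108,307),.066),("midS",d,g(524,424),.066),("drv",c,f(53,301),.128),
 ("uL",c,f(373,218),.076),("uN",c,f(492,305),.076),("uR",c,f(582,214),.076),("uF",c,f(473,150),.076),
 ("sL",d,g(295,147),.076),("sN",d,g(405,217),.076),("sR",d,g(499,148),.076),
 ("hole",c,f(490,210),.081),("holeS",d,g(390,131),.081),("hA",c,f(364,194),.055),("hB",c,f(415,155),.055),("hAS",d,g(350,233),.055),("hBS",d,g(287,191),.055),("jar",c,f(82,510),.045),("board",c,f(283,460),.01),
 ("stand corners",c,f(180,268),.066),("",c,f(155,250),.066),("",c,f(33,347),.066),("",c,f(66,370),.066)]:
    print(n,onz(cam,p,z)[:2].round(4))
w=env.read_camera("wrist");T,K=P(w);print("wristcam",(-T[:3,:3].T@T[:3,3]).round(3),T[:3,:3].round(2),K[0,0])
E
```

```text
pin top [ 0.4834 -0.1917]
pin topS [ 0.4841 -0.1971]
mid [ 0.4992 -0.2453]
midS [ 0.4961 -0.2527]
drv [ 0.5105 -0.2961]
uL [0.5775 0.0348]
uN [0.7391 0.0505]
uR [0.7134 0.2168]
uF [0.5674 0.1971]
sL [0.5532 0.1783]
sN [0.5779 0.0195]
sR [0.7269 0.0367]
hole [0.6502 0.1387]
holeS [0.6476 0.129 ]
hA [0.5284 0.0646]
hB [0.5162 0.1547]
hAS [0.531  0.0535]
hBS [0.5172 0.1462]
jar [ 0.6612 -0.3627]
board [ 0.715  -0.1904]
stand corners [ 0.5006 -0.1622]
 [ 0.4632 -0.1699]
 [ 0.4973 -0.3248]
 [ 0.5404 -0.312 ]
wristcam [0.108 0.645 0.375] [[ 0.27  0.96 -0.  ]
 [-0.93  0.26 -0.26]
 [-0.25  0.07  0.97]] 359.71444815969164
```

```bash
cat >> h.py <<'E'
def go(*targets,ry=None,tilt=True):
    """rows (tool axes) for world targets; ry = heading (deg) of tool y, tool straight down"""
    s=env.state();p=np.array(s["position"]);Rt=R.from_rotvec(s["eef_rot"])
    r=np.zeros(3)
    if ry is not None:
        a=np.radians(ry);y=np.array([np.cos(a),np.sin(a),0]);z=np.array([0,0,-1.]);G=R.from_matrix(np.c_[np.cross(y,z),y,z])
        r=(Rt.inv()*G).as_rotvec()/np.pi
    for t in targets: print("row",(Rt.inv().apply(np.array(t)-p)/.5).round(4).tolist(),r.round(4).tolist())
    print("p",p.round(4),"yhead",np.degrees(np.arctan2(*Rt.as_matrix()[1::-1,1])).round(2),"F",np.round(s["force"],2),"w",round(float(s["gripper_width"]),4),"g",round(float(s["grasp_force"]),1),"t",s["time_s"])
E
python3 -c "
from h import *
go([.5,.25,.3],ry=7.5)"
```

```text
row [-0.8321, -0.5532, -0.1374] [-0.0, 0.0, 0.3731]
p [0.172  0.6268 0.2313] yhead 74.66 F [-0.47 -0.03  0.56] w 0.0852 g 0.0 t 1.45
```

```bash
python3 -m crank '[[-0.83,-0.55,-0.14,0,0,0.373,0],[-0.83,-0.55,-0.14,0,0,0.373,0],[-0.83,-0.55,-0.14,0,0,0.373,0],[-0.83,-0.55,-0.14,0,0,0.373,0],[-0.83,-0.55,-0.14,0,0,0.373,0],[-0.83,-0.55,-0.14,0,0,0.373,0],[-0.83,-0.55,-0.14,0,0,0.373,0],[-0.83,-0.55,-0.14,0,0,0.373,0],[-0.83,-0.55,-0.14,0,0,0.373,0],[-0.83,-0.55,-0.14,0,0,0.373,0],[-0.83,-0.55,-0.14,0,0,0.373,0],[-0.83,-0.55,-0.14,0,0,0.373,0]]'; python3 -c "
from h import *
go([.484,-.195,.26],ry=7.5)"
```

```text
time_s: 2.45
position: [0.4986, 0.2524, 0.3015]
eef_rot: [-2.071, -2.363, -0.001]
force: [0.7, 0.6, -0.3]
gripper_width: 0.0853
grasp_force: 0.0
row [-0.8833, -0.1462, 0.0826] [0.0001, -0.0001, 0.0002]
p [0.4986 0.2524 0.3015] yhead 7.53 F [ 0.74  0.56 -0.31] w 0.0853 g 0.0 t 2.45
```

Pass over the unit, taking a wrist view of the plate on the way (half the path first).

```bash
python3 -m crank '[[-0.883,-0.146,0.083,0,0,0,0],[-0.883,-0.146,0.083,0,0,0,0],[-0.883,-0.146,0.083,0,0,0,0],[-0.883,-0.146,0.083,0,0,0,0],[-0.883,-0.146,0.083,0,0,0,0],[-0.883,-0.146,0.083,0,0,0,0],[-0.883,-0.146,0.083,0,0,0,0],[-0.883,-0.146,0.083,0,0,0,0],[-0.883,-0.146,0.083,0,0,0,0],[-0.883,-0.146,0.083,0,0,0,0],[-0.883,-0.146,0.083,0,0,0,0],[-0.883,-0.146,0.083,0,0,0,0]]'; python3 - <<'E'
from h import *
w=env.read_camera("wrist");save(w,"w1.png");s=env.state();print(proj(w,[[.484,-.195,.121],[.484,-.195,.066],s["position"]]))
print(s["position"])
E
```

```text
time_s: 3.45
position: [0.4813, -0.2021, 0.2597]
eef_rot: [2.081, 2.348, -0.006]
force: [0.3, -1.1, 0.0]
gripper_width: 0.0853
grasp_force: 0.0
[[325.11866622 173.80419894]
 [324.34143294 161.68807637]
 [323.74381374 246.72319233]]
[ 0.48188938 -0.19787411  0.25948163]
```

View pics/w1.png

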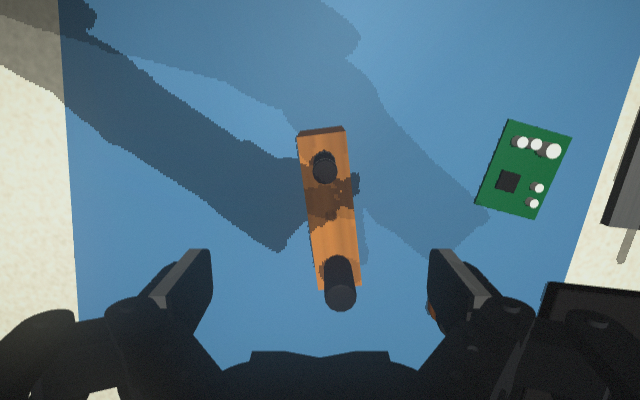

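```bash
python3 - <<'E'
from h import *
w=env.read_camera("wrist");g=w["color"][140:200,290:360].max(2)
for t in (35,45,55):
    n,l,st,ce=cv2.connectedComponentsWithStats((g<t).astype(np.uint8));print(t,[(s+np.array([290,140,0,0,0])).tolist() for s in st[1:] if s[4]>60])
for r in range(148,192,4):print(r,g[r-140,15:55:2].tolist())
print(proj(w,[[.484,-.195,.121],[.484,-.185,.121],[.494,-.195,.121]]))
E
```

```text
35 []
45 []
55 [[311, 157, 24, 33, 337]]
148 [170, 166, 165, 163, 168, 182, 184, 182, 175, 171, 165, 162, 161, 163, 166, 162, 161, 156, 149, 147]
152 [172, 168, 166, 165, 169, 181, 183, 181, 178, 172, 170, 163, 158, 162, 164, 164, 161, 156, 152, 147]
156 [170, 169, 165, 169, 177, 180, 182, 111, 73, 58, 88, 107, 160, 160, 163, 163, 163, 159, 153, 149]
160 [169, 169, 164, 166, 124, 68, 48, 49, 50, 47, 50, 47, 48, 74, 162, 163, 165, 159, 155, 161]
164 [167, 169, 165, 84, 48, 50, 49, 53, 70, 59, 65, 60, 51, 48, 90, 162, 163, 162, 155, 161]
168 [112, 110, 107, 102, 49, 56, 56, 57, 59, 57, 60, 57, 57, 55, 54, 164, 163, 161, 157, 160]
172 [112, 113, 111, 98, 50, 58, 56, 58, 58, 59, 58, 58, 59, 59, 55, 130, 163, 162, 158, 158]
176 [111, 111, 113, 53, 44, 52, 53, 56, 54, 59, 56, 57, 56, 56, 57, 64, 162, 163, 159, 159]
180 [113, 111, 112, 104, 42, 43, 46, 46, 48, 54, 52, 56, 51, 54, 56, 70, 87, 164, 160, 82]
184 [114, 111, 111, 114, 67, 43, 49, 45, 48, 44, 56, 52, 55, 53, 53, 83, 85, 87, 86, 80]
188 [114, 94, 96, 96, 117, 118, 71, 48, 47, 47, 43, 48, 58, 106, 105, 84, 84, 87, 163, 85]
[[323.67987567 179.45461502]
 [325.25670628 167.29245811]
 [336.0084256  180.94651669]]
```

```bash
python3 -c "
from h import *
go([.4845,-.194,.15],[.4845,-.194,.086],ry=7.5)"
```

```text
row [0.0012, 0.0042, 0.2187] [-0.0001, 0.0, -0.0011]
row [0.0012, 0.0043, 0.3467] [-0.0001, 0.0, -0.0011]
p [ 0.4825 -0.1949  0.2593] yhead 7.3 F [ 0.37  0.42 -0.02] w 0.0855 g 0.0 t 3.55
```

```bash
python3 -m crank '[[0.001,0.004,0.22,0,0,-0.001,0],[0.001,0.004,0.22,0,0,-0.001,0],[0.001,0.004,0.22,0,0,-0.001,0],[0.001,0.004,0.347,0,0,-0.001,60],[0.001,0.004,0.347,0,0,-0.001,100],[0.001,0.004,0.347,0,0,-0.001,255],[0.001,0.004,0.347,0,0,-0.001,255],[0.001,0.004,0.347,0,0,-0.001,255],[0.001,0.004,0.347,0,0,-0.001,255],[0.001,0.004,0.347,0,0,-0.001,255]]' 60;python3 -m crank '[[0,0,0,0,0,0,255],[0,0,0,0,0,0,255],[0,0,0,0,0,0,255]]';  python3 -c "
from h import *
go([.4845,-.194,.19],[.648,.05,.19],[.648,.110,.19],ry=7.5)"
```

```text
time_s: 4.38
position: [0.4863, -0.1927, 0.0877]
eef_rot: [2.065, 2.364, 0.002]
force: [1.7, 0.5, 2.7]
gripper_width: 0.0187
grasp_force: 58.6
time_s: 4.63
position: [0.4863, -0.1927, 0.0876]
eef_rot: [2.065, 2.364, 0.003]
force: [0.8, 0.4, 6.9]
gripper_width: 0.0181
grasp_force: 58.9
row [-0.0023, -0.0033, -0.2047] [0.0011, 0.0003, 0.0012]
row [0.4374, 0.3862, -0.2038] [0.0011, 0.0003, 0.0012]
row [0.5564, 0.4023, -0.2039] [0.0011, 0.0003, 0.0012]
p [ 0.4863 -0.1927  0.0876] yhead 7.71 F [0.79 0.44 6.86] w 0.0181 g 58.9 t 4.6333
```

```bash
python3 -m crank '[[0,0,-0.08,0,0,0,255],[0,0,-0.16,0,0,0,255],[0,0,-0.25,0,0,0,255],[0,0,-0.255,0,0,0,255],[0.47,0.39,-0.255,0,0,0,255],[0.47,0.39,-0.255,0,0,0,255],[0.47,0.39,-0.255,0,0,0,255],[0.47,0.39,-0.255,0,0,0,255],[0.47,0.39,-0.255,0,0,0,255],[0.47,0.39,-0.255,0,0,0,255],[0.47,0.39,-0.255,0,0,0,255],[0.47,0.39,-0.255,0,0,0,255]]';python3 -m crank '[[0,0,0,0,0,0,255],[0,0,0,0,0,0,255]]'; python3 - <<'E'
from h import *
w=env.read_camera("wrist");save(w,"w2.png");go([.648,.12,.215])
s=env.state()
print(proj(w,[s["position"],s["position"]-np.array([0,0,.0836])]))
E
```

```text
time_s: 5.63
position: [0.6492, 0.0754, 0.213]
eef_rot: [-2.056, -2.373, -0.009]
force: [0.8, 1.5, -0.3]
gripper_width: 0.0184
grasp_force: 59.1
time_s: 5.8
position: [0.6464, 0.0671, 0.2131]
eef_rot: [-2.065, -2.367, 0.001]
force: [0.2, -0.6, -1.0]
gripper_width: 0.0188
grasp_force: 59.1
row [0.1081, 0.0186, -0.0035] [0.0, 0.0, 0.0]
p [0.646  0.0652 0.2133] yhead 7.66 F [-0.06 -0.98 -0.8 ] w 0.0182 g 59.1 t 5.85
[[319.58233893 259.86319363]
 [319.81496301 204.74359539]]
```

View pics/w2.png

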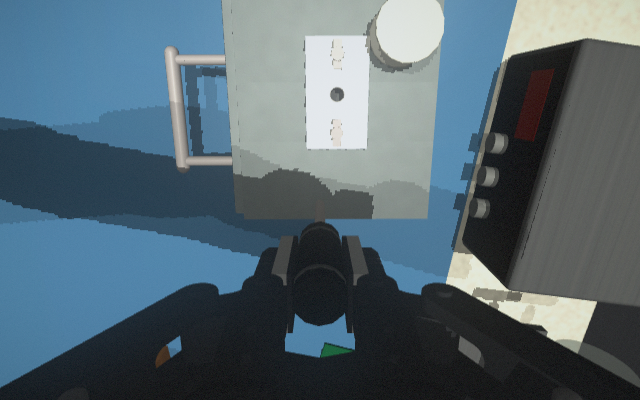

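```bash
python3 - <<'E'
from h import *
w=env.read_camera("wrist");g=w["color"].max(2).astype(int)
sub=w["color"][80:110,322:352].max(2);m=(sub<150).astype(np.uint8);ys,xs=np.nonzero(m);print("hole px",xs.mean()+322,ys.mean()+80,len(xs),xs.min()+322,xs.max()+322,ys.min()+80,ys.max()+80)
h=(xs.mean()+322,ys.mean()+80);H=onz(w,h,.081);print("hole",H.round(4))
m=(w["color"].min(2)>215).astype(np.uint8);n,l,st,ce=cv2.connectedComponentsWithStats(m)
i=l[94,315];cnt=cv2.findContours((l==i).astype(np.uint8),0,2)[0][0];b=cv2.boxPoints(cv2.minAreaRect(cnt));print(b)
for q in b: print(onz(w,q,.081)[:2].round(4))
print("bar",[onz(w,q,.0605)[:2].round(4).tolist() for q in [(171,50),(183,168)]])
print("unit",[onz(w,q,.076)[:2].round(4).tolist() for q in [(235,217),(428,219),(222,10)]])
s=env.state();print(s["position"])
c=w["color"][196:232,305:336].astype(int)
for r in range(0,36,3):print(r+196,[tuple(v) for v in c[r,8:22:2]])
E
```

```text
hole px 337.4557823129252 91.25850340136054 147 331 344 85 98
hole [0.6488 0.137  0.081 ]
[[306.  33.]
 [369.  33.]
 [369. 145.]
 [306. 145.]]
[0.6209 0.1733]
[0.6652 0.1792]
[0.6785 0.101 ]
[0.6306 0.0946]
bar [[0.518, 0.1507], [0.5303, 0.0591]]
unit [[0.5798, 0.0274], [0.7377, 0.0469], [0.5595, 0.1812]]
[0.64593471 0.06429398 0.21354157]
196 [(np.int64(76), np.int64(79), np.int64(79)), (np.int64(76), np.int64(82), np.int64(80)), (np.int64(77), np.int64(81), np.int64(81)), (np.int64(74), np.int64(79), np.int64(77)), (np.int64(75), np.int64(80), np.int64(80)), (np.int64(76), np.int64(82), np.int64(79)), (np.int64(77), np.int64(82), np.int64(79))]
199 [(np.int64(73), np.int64(80), np.int64(78)), (np.int64(74), np.int64(78), np.int64(75)), (np.int64(75), np.int64(81), np.int64(80)), (np.int64(75), np.int64(80), np.int64(79)), (np.int64(75), np.int64(79), np.int64(78)), (np.int64(72), np.int64(76), np.int64(76)), (np.int64(74), np.int64(81), np.int64(79))]
202 [(np.int64(74), np.int64(80), np.int64(78)), (np.int64(76), np.int64(81), np.int64(80)), (np.int64(79), np.int64(78), np.int64(7
[... 2301 characters left out ...]
, np.int64(38), np.int64(40)), (np.int64(43), np.int64(47), np.int64(53))]
226 [(np.int64(36), np.int64(39), np.int64(42)), (np.int64(39), np.int64(43), np.int64(42)), (np.int64(44), np.int64(46), np.int64(49)), (np.int64(42), np.int64(45), np.int64(44)), (np.int64(46), np.int64(50), np.int64(49)), (np.int64(39), np.int64(43), np.int64(44)), (np.int64(33), np.int64(37), np.int64(40))]
229 [(np.int64(41), np.int64(43), np.int64(44)), (np.int64(40), np.int64(43), np.int64(45)), (np.int64(38), np.int64(39), np.int64(41)), (np.int64(32), np.int64(33), np.int64(38)), (np.int64(33), np.int64(35), np.int64(38)), (np.int64(38), np.int64(42), np.int64(44)), (np.int64(42), np.int64(43), np.int64(45))]
```

```bash
python3 -c "
from h import *
go([.6488,.137,.213],[.6488,.137,.173],ry=7.4)"
```

```text
row [0.1434, 0.0248, 0.0009] [-0.0003, 0.0004, 0.0009]
row [0.1435, 0.0249, 0.0809] [-0.0003, 0.0004, 0.0009]
p [0.6459 0.0643 0.2135] yhead 7.56 F [-0.67 -0.63 -1.48] w 0.0183 g 59.1 t 5.9
```

```bash
python3 -m crank '[[0.07,0.012,0,0,0,0.001,255],[0.1435,0.025,0,0,0,0.001,255],[0.1435,0.025,0.04,0,0,0.001,255],[0.1435,0.025,0.08,0,0,0.001,255],[0.1435,0.025,0.08,0,0,0.001,255],[0.1435,0.025,0.08,0,0,0.001,255],[0.1435,0.025,0.08,0,0,0.001,255]]'; python3 - <<'E'
from h import *
w=env.read_camera("wrist");save(w,"w3.png",(240,120,160,120),5);go([.6488,.137,.173],ry=7.4)
s=env.state()
print(proj(w,[s["position"],s["position"]-np.array([0,0,.0836]),[.6488,.137,.081]]))
E
```

```text
time_s: 6.48
position: [0.6501, 0.1371, 0.1747]
eef_rot: [2.073, 2.358, 0.001]
force: [0.4, 0.6, -0.4]
gripper_width: 0.0186
grasp_force: 59.1
row [-0.0005, -0.0033, 0.0041] [0.0007, 0.0001, -0.0001]
p [0.6504 0.1375 0.175 ] yhead 7.37 F [-0.57 -0.34 -0.09] w 0.0184 g 59.1 t 6.5333
[[321.87607701 255.30946615]
 [321.05774198 201.56012983]
 [318.58697392 197.6698823 ]]
```

View pics/w3.png

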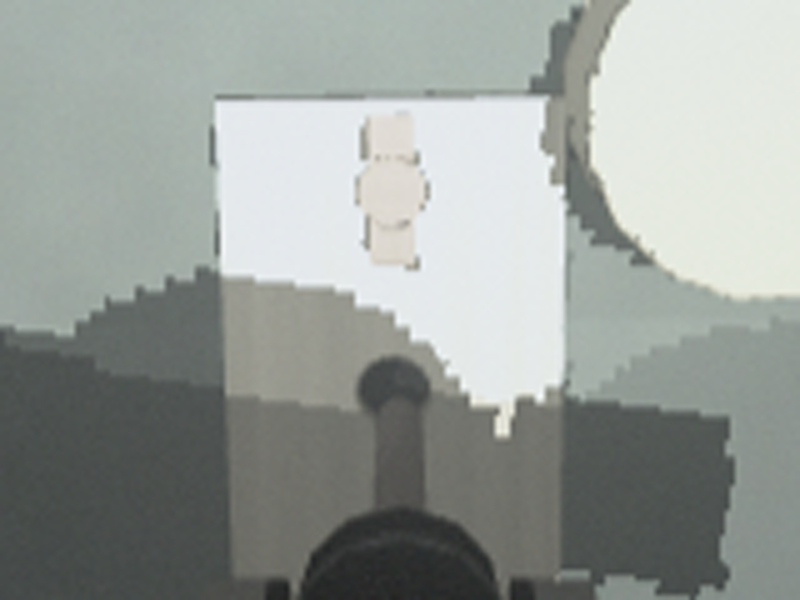

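```bash
python3 -m crank '[[0,-0.0022,0,0,0,0,255],[0,-0.0022,0.008,0,0,0,255],[0,-0.0022,0.016,0,0,0,255],[0,-0.0022,0.02,0,0,0,255],[0,-0.0022,0.022,0,0,0,255],[0,-0.0022,0.024,0,0,0,255],[0,-0.0022,0.026,0,0,0,255],[0,-0.0022,0.026,0,0,0,255],[0,-0.0022,0.026,0,0,0,255]]'; python3 -c "
from h import *
go([.6488,.137,.160],ry=7.4)"
```

```text
time_s: 7.28
position: [0.6484, 0.139, 0.1604]
eef_rot: [-2.071, -2.362, 0.0]
force: [-0.5, 1.1, -0.7]
gripper_width: 0.0184
grasp_force: 59.1
row [-0.0041, 0.0004, 0.0007] [-0.0, 0.0, 0.0007]
p [0.6484 0.139  0.1604] yhead 7.52 F [-0.51  1.12 -0.67] w 0.0184 g 59.1 t 7.2833
```

```bash
python3 -m crank '[[0,0,0.003,0,0,0,255],[0,0,0.006,0,0,0,255],[0,0,0.009,0,0,0,255],[0,0,0.012,0,0,0,255],[0,0,0.015,0,0,0,255],[0,0,0.018,0,0,0,255],[0,0,0.02,0,0,0,255],[0,0,0.02,0,0,0,255],[0,0,0.02,0,0,0,255]]'; python3 -c "
from h import *
go([.6488,.137,.150],ry=7.4)"
```

```text
time_s: 8.03
position: [0.6484, 0.139, 0.1503]
eef_rot: [-2.071, -2.362, 0.0]
force: [-0.1, -0.8, 0.2]
gripper_width: 0.0183
grasp_force: 59.1
row [-0.0041, 0.0003, 0.0007] [-0.0, -0.0, 0.0006]
p [0.6484 0.139  0.1503] yhead 7.51 F [-0.07 -0.77  0.23] w 0.0183 g 59.1 t 8.0333
```

```bash
python3 -m crank '[[0,0,0.002,0,0,0,255],[0,0,0.004,0,0,0,255],[0,0,0.006,0,0,0,255],[0,0,0.008,0,0,0,255],[0,0,0.01,0,0,0,255],[0,0,0.012,0,0,0,255],[0,0,0.012,0,0,0,255]]';python3 -m crank '[[0,0,0.001,0,0,0,255],[0,0,0.002,0,0,0,255],[0,0,0.003,0,0,0,255],[0,0,0.003,0,0,0,255]]'
```

```text
time_s: 8.62
position: [0.6482, 0.139, 0.1441]
eef_rot: [-2.071, -2.362, 0.001]
force: [-0.8, 0.1, -0.5]
gripper_width: 0.0182
grasp_force: 59.1
time_s: 8.95
position: [0.6483, 0.139, 0.1428]
eef_rot: [-2.071, -2.362, 0.0]
force: [0.2, -0.2, -0.3]
gripper_width: 0.0183
grasp_force: 59.1
```

```bash
for i in 1 ; do python3 -m crank '[[0,0,0.0015,0,0,0,255],[0,0,0.003,0,0,0,255],[0,0,0.0045,0,0,0,255],[0,0,0.006,0,0,0,255],[0,0,0.006,0,0,0,255]]';python3 -m crank '[[0,0,0.0015,0,0,0,255],[0,0,0.003,0,0,0,255],[0,0,0.003,0,0,0,255]]'; done
```

```text
time_s: 9.37
position: [0.6486, 0.139, 0.1404]
eef_rot: [2.071, 2.362, 0.001]
force: [-0.0, -0.4, 3.9]
gripper_width: 0.0184
grasp_force: 59.7
time_s: 9.62
position: [0.6486, 0.139, 0.1389]
eef_rot: [2.071, 2.362, 0.001]
force: [-0.7, -0.4, 4.6]
gripper_width: 0.0186
grasp_force: 59.7
```

```bash
python3 -m crank '[[0,0,0.0015,0,0,0,255],[0,0,0.003,0,0,0,255],[0,0,0.004,0,0,0,255],[0,0,0.004,0,0,0,255],[0,0,0.004,0,0,0,255]]'; python3 - <<'E'
from h import *
w=env.read_camera("wrist");save(w,"w4.png");d=env.read_camera("side");print(env.search_frame(d,"tray_pull")[:1])
im=cv2.absdiff(d["color"],cv2.cvtColor(cv2.imread("pics/side0.png"),cv2.COLOR_BGR2RGB))[160:215,260:325].max(2);print((im>40).sum())
E
```

```text
time_s: 10.03
position: [0.6486, 0.139, 0.137]
eef_rot: [2.071, 2.362, 0.001]
force: [-1.4, 0.0, 5.2]
gripper_width: 0.0188
grasp_force: 59.8
[{'box': [0.452, 0.4215, 0.055, 0.0945], 'conf': 0.94}]
1051
```

```bash
python3 -m crank '[[0,0,0.001,0,0,0,255],[0,0,0.002,0,0,0,255],[0,0,0.002,0,0,0,255],[0,0,0.002,0,0,0,255]]'; python3 - <<'E'
from h import *
d=env.read_camera("side");print(env.search_frame(d,"tray_pull")[:1])
E
```

```text
time_s: 10.52
position: [0.6486, 0.1391, 0.1358]
eef_rot: [2.071, 2.362, 0.001]
force: [-0.4, -0.8, 4.7]
gripper_width: 0.0184
grasp_force: 59.9
[{'box': [0.4452, 0.4323, 0.0589, 0.0927], 'conf': 0.64}]
```

```bash
python3 - <<'E'
from h import *
d=env.read_camera("side");save(d,"sd5.png",(260,140,120,90),5);go([0.6488,.137,.26],ry=7.2)
print([env.search_frame(d,"tray_pull")[:1]])
E
```

```text
row [-0.0041, -0.0001, -0.2487] [0.0002, -0.0, 0.0017]
p [0.6486 0.1391 0.1356] yhead 7.51 F [-0.94 -0.58  4.22] w 0.0186 g 59.9 t 10.6667
[[{'box': [0.4423, 0.4385, 0.0683, 0.0887], 'conf': 0.55}]]
```

View pics/sd5.png

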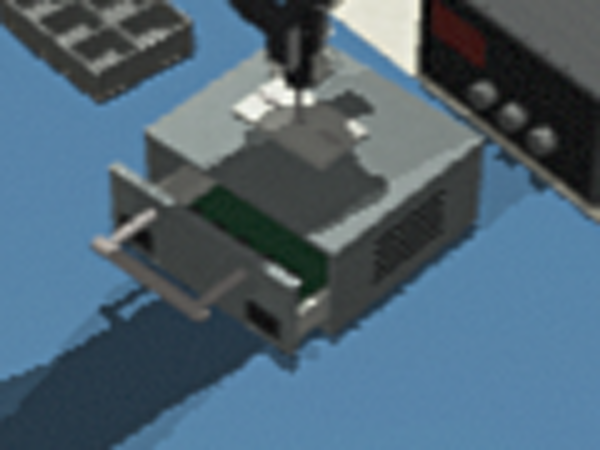

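```bash
python3 -m crank '[[0,0,-0.03,0,0,0,255],[0,0,-0.07,0,0,0,255],[0,0,-0.12,0,0,0,255],[0,0,-0.17,0,0,0,255],[0,0,-0.18,0,0,0,255],[0,0,-0.18,0,0,0,255]]'; python3 -c "
from h import *
go([0.4863,-.1927,.22],[0.4863,-.1927,.165],ry=7.7)"
```

```text
time_s: 11.22
position: [0.6494, 0.1391, 0.2267]
eef_rot: [2.07, 2.361, 0.004]
force: [0.1, 1.0, -1.1]
gripper_width: 0.0185
grasp_force: 59.1
row [-0.6151, -0.4103, 0.012] [0.001, -0.0001, -0.001]
row [-0.6152, -0.4107, 0.122] [0.001, -0.0001, -0.001]
p [0.6494 0.1391 0.2267] yhead 7.52 F [ 0.08  0.97 -1.06] w 0.0185 g 59.1 t 11.2167
```

```bash
python3 -m crank '[[-0.615,-0.41,0.012,0,0,0,255],[-0.615,-0.41,0.012,0,0,0,255],[-0.615,-0.41,0.012,0,0,0,255],[-0.615,-0.41,0.012,0,0,0,255],[-0.615,-0.41,0.012,0,0,0,255],[-0.615,-0.41,0.012,0,0,0,255],[-0.615,-0.41,0.012,0,0,0,255],[-0.615,-0.41,0.012,0,0,0,255],[-0.615,-0.41,0.012,0,0,0,255],[-0.615,-0.41,0.012,0,0,0,255],[-0.615,-0.41,0.08,0,0,0,255],[-0.615,-0.41,0.08,0,0,0,255]]'; python3 -m crank '[[0,0,0.0,0,0,0,255],[0,0,0.0,0,0,0,255],[0,0,0.0,0,0,0,255],[0,0,0,0,0,0,255]]';python3 - <<'E'
from h import *
w=env.read_camera("wrist");save(w,"w6.png",(240,140,160,120),5);go([0.4863,-.1927,.18],ry=7.7)
s=env.state();print(proj(w,[s["position"]-np.array([0,0,.0836]),[.4863,-.1927,.066]]))
E
```

```text
time_s: 12.22
position: [0.4816, -0.1911, 0.1805]
eef_rot: [-2.067, -2.354, 0.006]
force: [-0.5, 1.1, -1.6]
gripper_width: 0.0184
grasp_force: 59.1
time_s: 12.55
position: [0.4861, -0.1924, 0.1862]
eef_rot: [2.069, 2.362, 0.001]
force: [-0.6, 0.2, -0.3]
gripper_width: 0.0182
grasp_force: 59.1
row [-0.0007, 0.0004, 0.0124] [0.0004, 0.0002, -0.0007]
p [ 0.4861 -0.1924  0.1862] yhead 7.57 F [-0.33 -0.87 -1.1 ] w 0.0185 g 59.1 t 12.6
[[320.48230904 201.88707464]
 [320.62992187 188.83157482]]
```

View pics/w6.png

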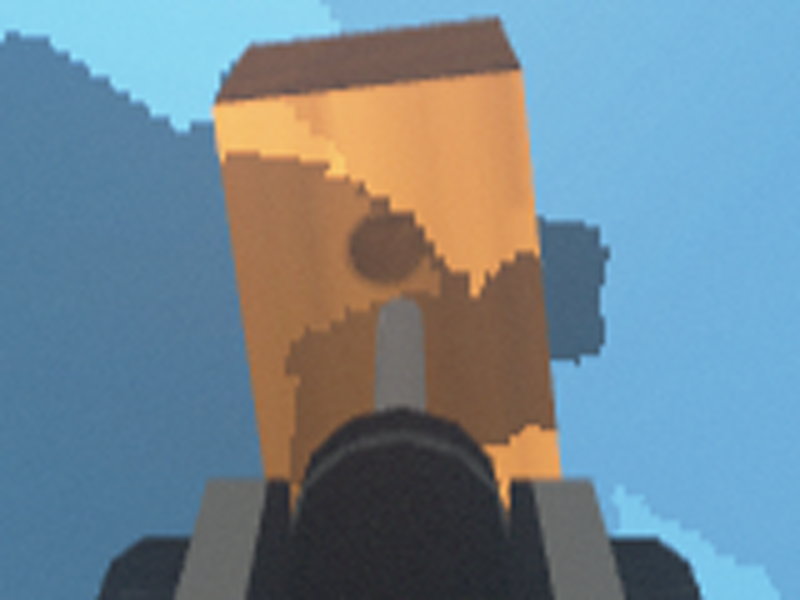

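```bash
python3 -m crank '[[0.0005,-0.0045,0,0,0,0,255],[0.0005,-0.0045,0.03,0,0,0,255],[0.0005,-0.0045,0.05,0,0,0,255],[0.0005,-0.0045,0.065,0,0,0,255],[0.0005,-0.0045,0.075,0,0,0,255],[0.0005,-0.0045,0.08,0,0,0,255],[0.0005,-0.0045,0.085,0,0,0,255],[0.0005,-0.0045,0.09,0,0,0,255],[0.0005,-0.0045,0.09,0,0,0,255]]'
```

```text
time_s: 13.35
position: [0.483, -0.1927, 0.1402]
eef_rot: [-2.071, -2.362, 0.0]
force: [0.5, 0.3, -0.2]
gripper_width: 0.0186
grasp_force: 59.1
```

```bash
python3 -m crank '[[0,0,0.015,0,0,0,255],[0,0,0.035,0,0,0,255],[0,0,0.055,0,0,0,255],[0,0,0.075,0,0,0,255],[0,0,0.09,0,0,0,255],[0,0,0.096,0,0,0,255],[0,0,0.1,0,0,0,255],[0,0,0.102,0,0,0,255],[0,0,0.103,0,0,0,255],[0,0,0.103,0,0,0,255]]'
```

```text
time_s: 14.18
position: [0.4833, -0.1928, 0.0891]
eef_rot: [2.071, 2.362, 0.0]
force: [-0.3, -0.7, -0.6]
gripper_width: 0.0187
grasp_force: 59.1
```

```bash
python3 -m crank '[[0,0,0.001,0,0,0,255],[0,0,0.002,0,0,0,255],[0,0,0.003,0,0,0,255],[0,0,0.003,0,0,0,255]]'; python3 -m crank '[[0,0,0.0005,0,0,0,200],[0,0,0.0005,0,0,0,150],[0,0,0.0005,0,0,0,100],[0,0,0.0005,0,0,0,60],[0,0,0.0005,0,0,0,0],[0,0,0.0005,0,0,0,0],[0,0,0.0005,0,0,0,0],[0,0,0.0005,0,0,0,0]]'
```

```text
time_s: 14.52
position: [0.4833, -0.1927, 0.0877]
eef_rot: [2.071, 2.362, 0.001]
force: [-0.7, 0.1, 2.1]
gripper_width: 0.0185
grasp_force: 59.5
time_s: 15.18
position: [0.483, -0.1927, 0.0871]
eef_rot: [-2.071, -2.362, 0.0]
force: [0.4, -0.4, 0.5]
gripper_width: 0.0856
grasp_force: 0.0
```

```bash
python3 -m crank '[[0,0,-0.05,0,0,0,0],[0,0,-0.12,0,0,0,0],[0,0,-0.2,0,0,0,0],[0,0,-0.28,0,0,0,0],[0,0,-0.346,0,0,0,0],[0,0,-0.346,0,0,0,0],[0,0,-0.346,0,0,0,0],[0,0,-0.346,0,0,0,0]]'; python3 - <<'E'
from h import *
w=env.read_camera("wrist");g=w["color"][140:200,290:360].max(2)
n,l,st,ce=cv2.connectedComponentsWithStats((g<62).astype(np.uint8));print([(s+np.array([290,140,0,0,0])).tolist() for s in st[1:] if s[4]>60]);print(proj(w,[[.4835,-.193,.121],[.4835,-.193,.066]]))
go([.49,.02,.26],ry=7.2)
E
```

```text
time_s: 15.85
position: [0.4826, -0.1922, 0.2597]
eef_rot: [-2.07, -2.362, -0.0]
force: [-0.4, 0.6, 0.0]
gripper_width: 0.0851
grasp_force: 0.0
[[309, 163, 24, 34, 643]]
[[321.66751419 184.2160726 ]
 [321.44904015 170.95035619]]
row [0.4185, 0.071, -0.0015] [-0.0007, -0.0004, 0.0018]
p [ 0.4822 -0.1921  0.259 ] yhead 7.52 F [-0.24 -0.05 -0.48] w 0.0851 g 0.0 t 15.9
```

```bash
python3 -m crank '[[0.418,0.071,0,0,0,0.002,0],[0.418,0.071,0,0,0,0.002,0],[0.418,0.071,0,0,0,0.002,0],[0.418,0.071,0,0,0,0.002,0],[0.418,0.071,0,0,0,0.002,0],[0.418,0.071,0,0,0,0.002,0],[0.418,0.071,0,0,0,0.002,0],[0.418,0.071,0,0,0,0.002,0],[0.418,0.071,0,0,0,0.002,0]]'; python3 - <<'E'
from h import *
w=env.read_camera("wrist");save(w,"w7.png");c=env.read_camera("side");
b=cv2.resize(c["color"][220:320,310:420,::-1],None,fx=3,fy=3,interpolation=cv2.INTER_CUBIC)
a=w["color"][:,:,::-1];m=np.zeros((400,970,3),np.uint8);m[:,:640]=a;m[:300,640:]=b;cv2.imwrite("pics/m7.png",cv2.resize(m,(800,330)))
go([.49,.02,.26])
E
```

```text
time_s: 16.65
position: [0.4905, 0.0173, 0.2595]
eef_rot: [-2.081, -2.353, 0.003]
force: [-0.9, -0.1, 1.1]
gripper_width: 0.0853
grasp_force: 0.0
row [0.0059, -0.0007, -0.0003] [0.0, 0.0, 0.0]
p [0.4907 0.0171 0.2599] yhead 6.96 F [-0.21  0.47  0.42] w 0.0855 g 0.0 t 16.75
```

View pics/m7.png

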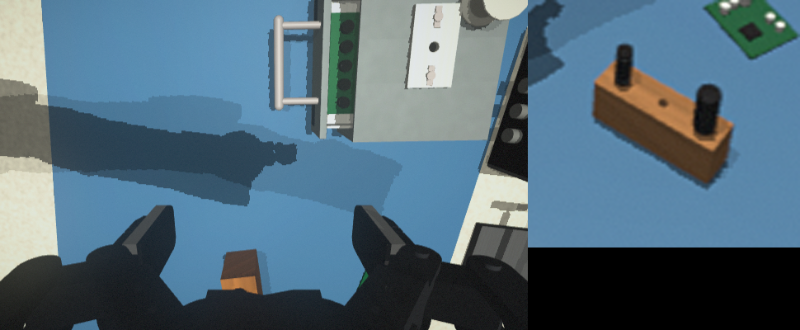

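```bash
python3 - <<'E'
from h import *
w=env.read_camera("wrist");c=w["color"];im=c[10:140,320:360].astype(int)
for r in (35,50,70,90,110):
    x=[i for i in range(322,356) if c[r,i].astype(int)[0]>c[r,i].astype(int)[2]-5]; 
    if x: print(r,x[0],x[-1],onz(w,((x[0]+x[-1])/2,r),.057)[:2].round(4))
print([onz(w,q,.057)[:2].round(4) for q in [(334,20),(340,132)]])
E
```

```text
35 332 343 [0.491  0.1383]
50 332 342 [0.4922 0.1259]
70 332 342 [0.4945 0.109 ]
90 332 342 [0.4969 0.0916]
110 332 342 [0.4993 0.0737]
[array([0.4863, 0.1501]), array([0.5048, 0.0538])]
```

```bash
python3 -c "
from h import *
go([.4955,.102,.26],[.4955,.102,.12],[.4955,.102,.038],ry=7.3)"
```

```text
row [0.1669, 0.0299, -0.0001] [-0.0002, 0.0002, -0.0018]
row [0.1671, 0.0301, 0.2799] [-0.0002, 0.0002, -0.0018]
row [0.1671, 0.0302, 0.4439] [-0.0002, 0.0002, -0.0018]
p [0.4908 0.0173 0.26  ] yhead 6.97 F [-0.2  -0.26 -0.61] w 0.0856 g 0.0 t 16.8
```

```bash
python3 -m crank '[[0.08,0.015,0,0,0,-0.002,150],[0.167,0.03,0,0,0,-0.002,150],[0.167,0.03,0.08,0,0,-0.002,150],[0.167,0.03,0.16,0,0,-0.002,150],[0.167,0.03,0.24,0,0,-0.002,150],[0.167,0.03,0.28,0,0,-0.002,150],[0.167,0.03,0.28,0,0,-0.002,150],[0.167,0.03,0.28,0,0,-0.002,150]]' 30; python3 -c "
from h import *
go([.4955,.102,.038],ry=7.3)"
```

```text
time_s: 17.47
position: [0.4953, 0.1026, 0.1198]
eef_rot: [-2.073, -2.36, 0.003]
force: [0.7, 0.2, 0.6]
gripper_width: 0.0352
grasp_force: 0.0
row [-0.0011, 0.0006, 0.1636] [-0.0006, 0.0002, 0.0005]
p [0.4953 0.1026 0.1198] yhead 7.4 F [0.73 0.17 0.55] w 0.0352 g 0.0 t 17.4667
```

```bash
python3 -m crank '[[0,0,0.04,0,0,0,150],[0,0,0.08,0,0,0,150],[0,0,0.11,0,0,0,150],[0,0,0.14,0,0,0,150],[0,0,0.163,0,0,0,150],[0,0,0.163,0,0,0,150],[0,0,0.163,0,0,0,150]]'; python3 -m crank '[[0,0,0,0,0,0,200],[0,0,0,0,0,0,255],[0,0,0,0,0,0,255],[0,0,0,0,0,0,255]]'
```

```text
time_s: 18.05
position: [0.4968, 0.1036, 0.0401]
eef_rot: [2.071, 2.36, 0.003]
force: [0.5, 0.4, 0.3]
gripper_width: 0.0354
grasp_force: 0.0
time_s: 18.38
position: [0.4966, 0.1039, 0.0401]
eef_rot: [2.07, 2.361, 0.003]
force: [-1.1, -0.5, 6.5]
gripper_width: 0.0101
grasp_force: 29.3
```

```bash
python3 -m crank '[[0,-0.01,0,0,0,0,255],[0,-0.02,0,0,0,0,255],[0,-0.03,0,0,0,0,255],[0,-0.04,0,0,0,0,255],[0,-0.05,0,0,0,0,255],[0,-0.06,0,0,0,0,255],[0,-0.07,0,0,0,0,255],[0,-0.078,0,0,0,0,255],[0,-0.082,0,0,0,0,255],[0,-0.082,0,0,0,0,255]]'; python3 -m crank '[[0,-0.004,0,0,0,0,255],[0,-0.008,0,0,0,0,255],[0,-0.008,0,0,0,0,255]]'
```

```text
time_s: 19.22
position: [0.4559, 0.0982, 0.04]
eef_rot: [2.07, 2.36, 0.004]
force: [1.1, -0.5, 9.8]
gripper_width: 0.0096
grasp_force: 29.9
time_s: 19.47
position: [0.4523, 0.0978, 0.0401]
eef_rot: [2.07, 2.36, 0.004]
force: [1.0, -0.8, 8.9]
gripper_width: 0.0096
grasp_force: 29.8
```

```bash
python3 -m crank '[[0,-0.002,0,0,0,0,255],[0,-0.004,0,0,0,0,255],[0,-0.006,0,0,0,0,255],[0,-0.006,0,0,0,0,255]]'; python3 -m crank '[[0,-0.002,0,0,0,0,255],[0,-0.004,0,0,0,0,255],[0,-0.006,0,0,0,0,255],[0,-0.006,0,0,0,0,255]]'
```

```text
time_s: 19.8
position: [0.4501, 0.0974, 0.04]
eef_rot: [2.069, 2.359, 0.006]
force: [1.2, -1.4, 8.6]
gripper_width: 0.0096
grasp_force: 29.7
time_s: 20.13
position: [0.4501, 0.0974, 0.0401]
eef_rot: [2.066, 2.356, 0.011]
force: [6.7, 0.0, 3.6]
gripper_width: 0.0096
grasp_force: 29.4
```

```bash
python3 -m crank '[[0,0.002,0,0,0,0,190],[0,0.004,0,0,0,0,150],[0,0.005,0,0,0,0,150],[0,0.005,0,0,0,0,150],[0,0.005,0,0,0,0,150]]'; python3 -m crank '[[0,0,-0.03,0,0,0,150],[0,0,-0.08,0,0,0,150],[0,0,-0.16,0,0,0,150],[0,0,-0.24,0,0,0,150],[0,0,-0.32,0,0,0,150],[0,0,-0.4,0,0,0,150],[0,0,-0.4,0,0,0,150],[0,0,-0.4,0,0,0,150]]'; python3 - <<'E'
from h import *
c=env.read_camera("side");save(c,"s8.png",(190,120,260,195),3);
d=env.read_camera("wrist");im=d["color"]
save(d,"w8.png")
E
```

```text
time_s: 20.55
position: [0.4467, 0.0975, 0.0385]
eef_rot: [-2.07, -2.362, 0.001]
force: [-0.0, -0.5, -0.6]
gripper_width: 0.0351
grasp_force: 0.0
time_s: 21.22
position: [0.4483, 0.098, 0.2405]
eef_rot: [2.069, 2.362, 0.007]
force: [-0.3, -0.1, -0.5]
gripper_width: 0.0353
grasp_force: 0.0
```

View pics/s8.png

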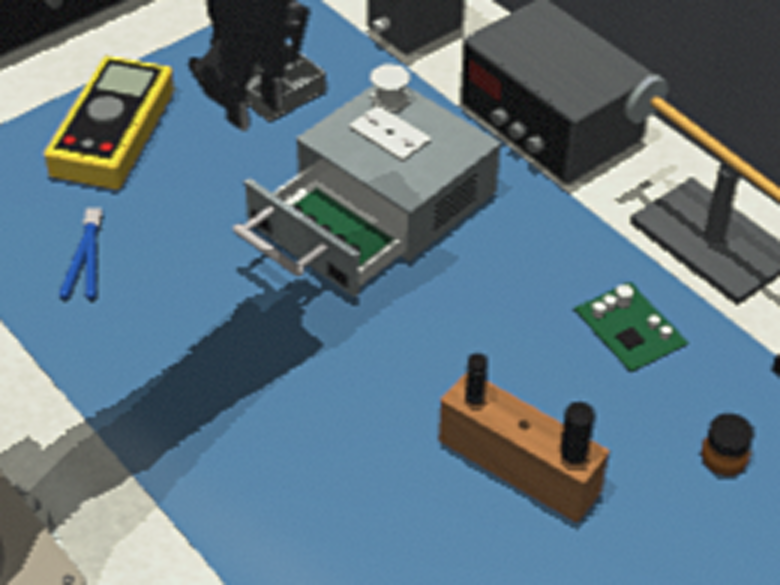

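View pics/w8.png

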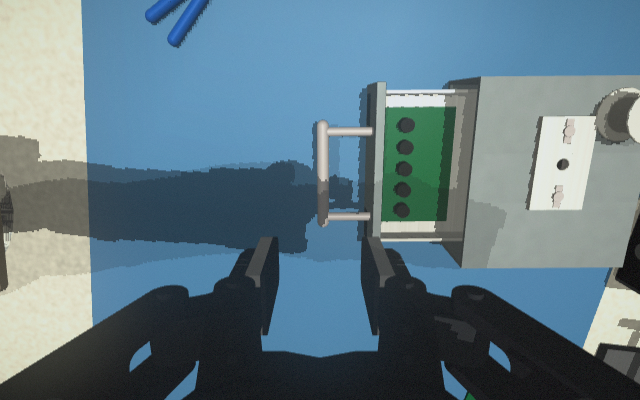

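The side view shows the tray out and the pin seated in the stand. In the wrist view the bar middle is at (322,173) and the hole at (563,164). I'll check the extension against these.

```bash
python3 - <<'E'
from h import *
w=env.read_camera("wrist");b=onz(w,(322.5,173),.058);h=onz(w,(563,164.5),.081);a=np.radians(7.3)
print((h-b)@[np.cos(a),np.sin(a),0],b,h)
E
```

```text
0.2031623987158209 [0.44782867 0.09762748 0.058     ] [0.64770609 0.13623062 0.081     ]
```

203 mm from hole to bar, so the tray is at its stop. Handing in.

```bash
python3 -c "
from rig import env
print(env.close_job())"
```

```text
the job is handed in; nothing more can be done
None
```

The job is done and handed in: the latch let go with a pin force reading of about 5 N, the tray is out at its stop (203 mm measured from hole to bar), and the pin stands fully down in its original hole in the stand. I stowed the pin before drawing the tray, because the gripper needed to be free for the handle.

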